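Draw the clutch centre and its plates out of the basket and hold them up level

ROBOT

A 6-joint arm with a two-finger parallel gripper is mounted at the origin on the work surface. World frame = base frame: x ahead of the robot, y to its left, z up, the work surface at z = 0. Lengths are in m, angles in degrees, forces in N, time in s.
With the tool pointing down it reaches from about 0.325 to 0.85 m from the base axis. Payload 15.5 kg.
Tool frame: the origin (TCP) lies at the very end of the fingers, on their centre line; the grasp point (between the pads) lies arm.grip_depth behind it (arm.grip_depth is the distance from the TCP to the grasp point, in m); z points along the fingers, y is the line along which they close (so a half turn about z gives the same grasp; the last joint's range is limited). The gripper opens to 91 mm and grips with 3 to 60 N. Pads are 32 mm wide; open, the fingers measure 118 mm over their backs; the gripper's body (76 mm by 178 mm) begins 60 mm behind the grasp point.
Start: joints at [-69.013, 28.281, 77.091, -0, 74.628, -5.472], TCP at [0.278, -0.56, 0.214] pointing down, gripper open.
Joint ranges: [-166.48, 166.48], [-47.26, 123.95], [12.59, 153.08], [-70.14, 250.14], [6.76, 159.57], [-176.63, 176.63]. Speed limits (degrees/s): [108.29, 108.29, 147.25, 172.46, 172.46, 172.46].

INTERFACE

Orientations are given as a 3x3 rotation matrix whose columns are the frame's x, y, z axes.
In Python, from rig import arm gives the robot as it stands. Calls block until the motion is done:
- arm.move_to(position, orientation): joint-space move of the TCP to a pose.
- arm.move_l(position, orientation=None, feed=0.15): straight line of the TCP; orientation=None keeps the orientation; feed is the mean speed in m/s.
- arm.move_joints(angles): joint-space move.
- arm.grip(opening): finger opening in m; the grip force is fixed at half the most; returns when the fingers have stopped.
- arm.sleep(seconds).
- arm.solve_ik(position, orientation): joint angles nearest the present ones, or None.
- arm.snapshot(name): name is "scene" or "side" or "wrist"; returns the picture (420x560x3 uint8, red, green, blue); there is no depth.
- arm.get_calibration(name): a dict with "intrinsics" (3x3 intrinsics, pixels), "cam_to_world" (4x4, takes a point from camera to world coordinates). Camera axes: x right, y down, z forward; pixel columns grow to the right and rows downward; lengths in m; the calibration is good to about 2 mm. The wrist camera is an equidistant fisheye: a pixel r from the principal point sees the ray r / f radians off the axis. A picture is of the moment at which its call begins: read the wrist's pose just before it. get_calibration takes no time and is no camera call; for the wrist camera it gives the pose at the moment of the call.
A pose or a line that the arm cannot do raises arm.Unreachable and nothing moves.
- arm.sign_off(): hands the job in; it is judged then, once.
Readings, each from a call of its own:
- arm.current_t(): time.
- arm.current_joint_positions(): joint angles.
- arm.current_dq(): joint speeds.
- arm.current_tau(): joint torques, N m.
- arm.current_ee_pos(): TCP position.
- arm.current_tool_rot(): TCP orientation.
- arm.current_force(): force on the tool from outside, world axes, zero at the start.
- arm.current_torque(): the same for the moment, N m.
- arm.current_width(): finger opening in m.
- arm.current_grasp_force(): force on a finger pad.
Only numpy, scipy, OpenCV 4.12 (cv2) and the standard library are available. Lean on these libraries where they do the work, as an engineer would, in place of code of your own. Each camera call takes 0.05 s, during which the arm holds its last target. There are 200 camera calls.

TASK

Take the clutch centre by its middle boss with a light grip and lift it, with its three plates riding on it, straight up out of the clutch basket; don't force it against the basket or push the basket about on the bench. Stop with its flange a good hand's breadth (about 10 cm) above the top of the basket, right over it, and keep it there level and still for three seconds so that the plates can be looked at edge-on. Finish while still holding it up like that, and leave the other things on the bench alone.

Things in the scene. Friction and masses are not known exactly. Their poses are not given: they have to be found in the camera images.
- hub: clutch centre, cast aluminium, 0.3 to 0.5 kg, 54 mm high, loose in the basket. Origin: centre of its underside, z up. Flange 96 dia, 5 thick, carries the plates; splined drum 73 dia up to 24; on its flat top four round spring posts 9 dia, tops at 34, 28.5 from the axis at 45, 135, 225, 315 degrees from the hub's x axis; in the middle the boss. Grip lower than the post tops only along its x or y
- boss_top (a point): centre of the top of the clutch centre's boss, 54 mm above the hub's origin. The boss, the place to grip, is a thin-walled upright tube 30 dia, from 24 to 54 above the hub's origin (20 clear above the posts). No more than about 60 N of grip: 20 to 40 N is plenty
- basket: clutch basket, aluminium on a steel gear, 0.9 kg, loose, open at the top, gear down on the bench. Origin: centre of its underside. Gear 133 mm dia, 12 high; inner floor (the hub lies on it) at 16; eight upright fingers in a ring of 116 outer, 106 inner dia, tops at 46, 14 wide slots between them. The hub has about 3 play to each side and nothing latches it: it comes out straight up
- plate_low: lowest plate: friction plate, brown facings, ring of 100 mm outer, 75 inner dia, 4 thick, 60 g, with eight tabs (out to 113 dia) that stand loosely in the basket's slots. Lies loose on the hub's flange, around the drum. Origin: centre of its underside, normally 5 above the hub's origin
- plate_mid: middle plate: plain steel ring, 98 mm outer, 75 inner dia, 4 thick, 90 g, loose around the hub's drum, on the low plate. Origin: centre of its underside, normally 9 above the hub's origin
- plate_top: top plate: friction plate like the lowest, 60 g, loose, on the steel plate. Origin: centre of its underside, normally 13 mm above the hub's origin
- drum: not to be touched: another clutch part of like size, a closed steel drum standing mouth down, 119 mm dia, 40 high, with a small gear and a splined stub on top (68 high in all). Origin at the centre of its underside
- shoes: not to be touched: centrifugal clutch shoe set, flat round assembly 100 mm dia, 22 high. Origin at the centre of its underside
- spanner: not to be touched: steel spanner 180 mm long (along its x), 8 high, lying flat. Origin at the centre of its underside
- phone: not to be touched: black phone 150 mm (x) by 72 by 9, lying flat. Origin at the centre of its underside
Not all that is in view belongs to the job. Leave any yellow look-alike of the basket alone.

How it is judged (in metres and radians):
On the way, in this order (a step that is already met when the one before it is completed fails the run):
1. the clutch centre is drawn clear of the basket, still over it, all three plates on it (height (world z) of hub above 0.05 m and horizontal distance between hub and basket below 0.04 m and distance between each of plate_low, plate_mid, plate_top and hub below 0.025 m), for 0.1 s.
2. held level and still over the basket, flange 7 to 20 cm above its top, for 2.5 s (height (world z) of hub between 0.116 and 0.246 m and horizontal distance between hub and basket below 0.04 m and angle between hub's own z axis and vertical below 0.1 rad and linear speed of hub below 0.02 m/s and angular speed of hub below 0.2 rad/s), for 2.5 s.
At the end, for the whole second after the job is handed in: The fingers hold the clutch centre, all three plates on it, its underside 7 to 20 cm above the basket's top and within 4 cm of the basket's axis, tilted under 0.1 rad, moving under 2 cm/s; the basket stands flat on the bench (all of step 2 and contact force between hub and the fingers above 2 N and contact force between hub and basket below 0.1 N and distance between each of plate_low, plate_mid, plate_top and hub below 0.025 m and height (world z) of basket below 0.004 m and angle between basket's own z axis and vertical below 0.05 rad); the arm keeps its last pose, push and grip.
It fails at once if the boss is squeezed with over 70 N a finger (140 N over both) (contact force between hub and the fingers above 140 N).
It fails at once if the clutch centre is forced against the basket with over 30 N (contact force between hub and basket above 30 N).
It fails at once if the clutch centre is tipped by more than 0.2 rad, or a plate comes off it (distance between any of plate_low, plate_mid, plate_top and hub above 0.03 m or angle between hub's own z axis and vertical above 0.2 rad).
It fails at once if the basket is pushed more than 25 mm or lifted (distance of basket from where it was at the start of the episode above 0.025 m or height (world z) of basket above 0.015 m).
It fails at once if another thing on the bench is moved more than 15 mm (distance of any of drum, shoes, spanner, phone from where it was at the start of the episode above 0.015 m).
It also fails if it takes over 42 s, if anything falls off the work surface, if the arm or the gripper's body presses on something with over 40 N, if the wrist force passes 120 N, or if a joint passes its speed limit or range.

## Working session

There is one attempt and no reset: what is moved stays moved. The work goes in short steps, each a Python script; the robot and the scene stay as the last script left them, time stands still between calls to the robot, and variables do not carry over. Pictures are saved under pics/ and viewed, at most 10 in all, crops included, and the job is handed in when it is done.

```bash
mkdir -p pics; python3 - <<'E'
from rig import arm
import cv2,numpy as np
np.set_printoptions(precision=4,suppress=True)
for n in ("scene","side","wrist"):
    c=arm.get_calibration(n); im=arm.snapshot(n)
    cv2.imwrite(f"pics/{n}0.png",im[:,:,::-1]); print(n,c["intrinsics"],c["cam_to_world"])
a=cv2.imread("pics/scene0.png");b=cv2.imread("pics/side0.png")
cv2.imwrite("pics/both0.png",cv2.resize(np.vstack([a,b]),(450*1,675))[:600] if 0 else a)
print(arm.grip_depth,arm.current_t())
E
```

```text
scene [[403.4168   0.     276.9876]
 [  0.     403.4168 204.5347]
 [  0.       0.       1.    ]] [[-0.0869  0.8154 -0.5724  1.1814]
 [ 0.9962  0.0697 -0.0518  0.0708]
 [-0.0024 -0.5747 -0.8184  0.945 ]
 [ 0.      0.      0.      1.    ]]
side [[512.2204   0.     280.8535]
 [  0.     512.2204 216.3982]
 [  0.       0.       1.    ]] [[-0.8446 -0.4202  0.3318  0.0234]
 [-0.5352  0.6467 -0.5434  0.8819]
 [ 0.0137 -0.6366 -0.7711  1.3055]
 [ 0.      0.      0.      1.    ]]
wrist [[325.1923   0.     288.7359]
 [  0.     325.1923 210.1871]
 [  0.       0.       1.    ]] [[ 0.4449 -0.8561 -0.2629  0.3531]
 [-0.8956 -0.4255 -0.1299 -0.5216]
 [-0.0006  0.2932 -0.956   0.3839]
 [ 0.      0.      0.      1.    ]]
0.0188 0.15
```

View pics/scene0.png

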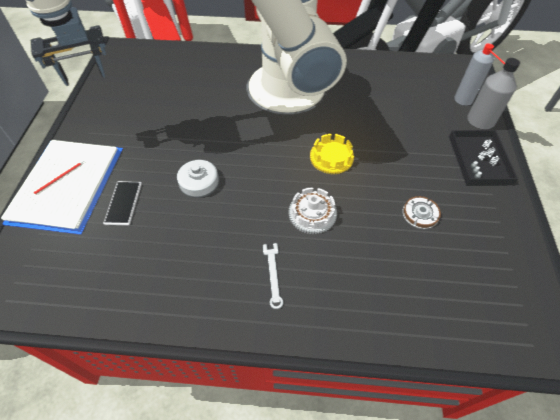

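View pics/side0.png

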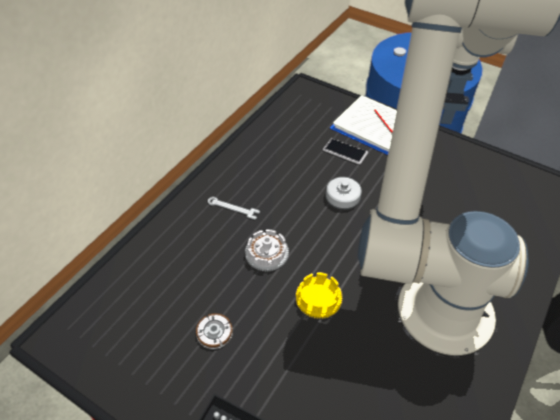

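The scene view shows the grey basket with the hub at about (314,210), boss top about (316,200). In the side view the boss top is about (267,241). The yellow look-alike is at (332,154) / (319,296). I'll move the wrist camera above the hub for a closer look.

```bash
cat > h.py <<'E'
from rig import arm
import cv2,numpy as np
np.set_printoptions(precision=4,suppress=True)
def ray(c,uv,fish=False):
    K,T=c["intrinsics"],c["cam_to_world"]
    x,y=(uv[0]-K[0,2])/K[0,0],(uv[1]-K[1,2])/K[1,1]
    if fish:
        t=np.hypot(x,y); s=np.sin(t)/max(t,1e-9); d=np.array([x*s,y*s,np.cos(t)])
    else: d=np.array([x,y,1.])
    return T[:3,3],T[:3,:3]@d
def plane(c,uv,z,fish=False):
    o,d=ray(c,uv,fish); return o+d*(z-o[2])/d[2]
def down(yaw):  # tool y axis at angle yaw
    c,s=np.cos(yaw),np.sin(yaw); y=np.array([c,s,0]); z=np.array([0,0,-1.]); return np.c_[np.cross(y,z),y,z]
E
python3 - <<'E'
from h import *
p=plane(arm.get_calibration("scene"),(316,200),.07); q=plane(arm.get_calibration("side"),(267,241),.07)
print(p,q); m=(p+q)/2
R=arm.current_tool_rot(); print(R)
arm.move_to([m[0],m[1],.22],R)
c=arm.get_calibration("wrist"); im=arm.snapshot("wrist")
cv2.imwrite("pics/w1.png",im[:,:,::-1]); np.savez("w1.npz",K=c["intrinsics"],T=c["cam_to_world"])
print(arm.current_t(),arm.current_ee_pos(),c["cam_to_world"],arm.current_joint_positions())
E
```

```text
[0.5458 0.1179 0.07  ] [0.5386 0.1149 0.07  ]
[[ 0.8953  0.4455 -0.0003]
 [ 0.4455 -0.8953  0.0008]
 [ 0.0001 -0.0009 -1.    ]]
2.7667 [0.5424 0.1158 0.22  ] [[ 0.4441 -0.8565 -0.2629  0.6172]
 [-0.896  -0.4247 -0.13    0.1533]
 [-0.0003  0.2933 -0.956   0.3905]
 [ 0.      0.      0.      1.    ]] [ 5.8502 22.266  86.669   0.0466 71.0773 69.4289]
```

View pics/w1.png

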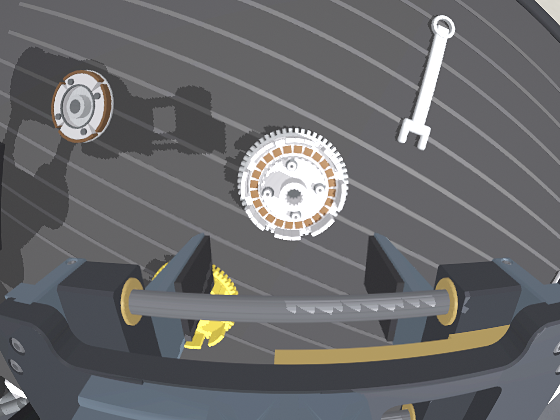

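The hub is at about (293,190), between the fingers, with four posts around the boss. I'll enlarge it to read the details.

```bash
python3 - <<'E'
import cv2
a=cv2.imread("pics/w1.png")[120:250,230:360]
cv2.imwrite("pics/w1c.png",cv2.resize(a,None,fx=4.5,fy=4.5,interpolation=cv2.INTER_CUBIC))
E
```

```text
(no output)
```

View pics/w1c.png

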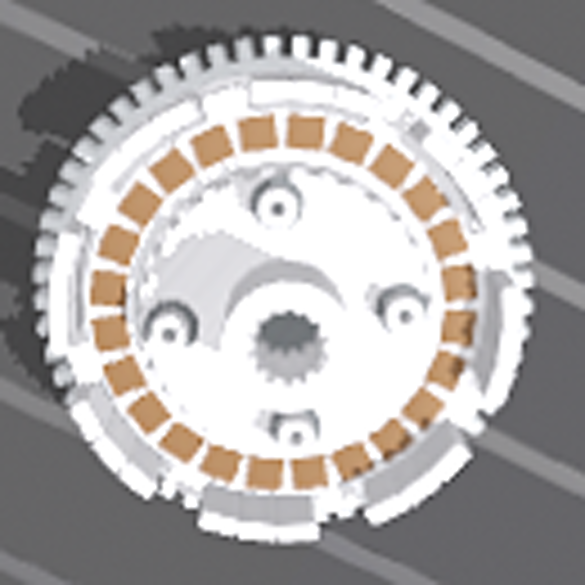

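The crop shows post-top holes at crop (277,207), (170,333), (405,314) and (295,435), and the boss bore centred near (290,346). I'll cast these onto z = 50 mm (posts) and 70 mm (boss).

```bash
python3 - <<'E'
from h import *
d=np.load("w1.npz"); c=dict(intrinsics=d["K"],cam_to_world=d["T"])
f=lambda p:(np.array(p)+.5)/4.5-.5+[230,120]
P=np.array([plane(c,f(p),.05,True)[:2] for p in [(277,207),(170,333),(405,314),(295,435)]])
m=P.mean(0); v=P-m
print(P,m,np.hypot(*v.T)*1e3,np.degrees(np.arctan2(v[:,1],v[:,0]))%90, plane(c,f((290,346)),.07,True))
ang=np.degrees(np.arctan2(np.sin(4*np.arctan2(v[:,1],v[:,0])).sum(),np.cos(4*np.arctan2(v[:,1],v[:,0])).sum()))/4
print("post ang",ang)
im=cv2.imread("pics/w1.png"); h=cv2.cvtColor(im,cv2.COLOR_BGR2HSV)
k=cv2.inRange(h,(8,80,80),(18,200,255)); k[:120]=0;k[250:]=0;k[:,:230]=0;k[:,360:]=0
(x,y),_,_=cv2.fitEllipse(cv2.convexHull(cv2.findNonZero(k))); print("plate",plane(c,(x,y),.033,True))
for a in ang+45+np.array([0,90,180,270]):
    q=arm.solve_ik([*m,.05],down(np.radians(a))); print(a%360,q)
E
```

```text
[[0.5689 0.1266]
 [0.5301 0.136 ]
 [0.5594 0.0876]
 [0.5204 0.0976]] [0.5447 0.112 ] [28.2808 28.1451 28.4299 28.22  ] [31.2393 31.2286 31.1032 30.6612] [0.5445 0.1114 0.07  ]
post ang 31.058099503910206
plate [0.5457 0.1131 0.033 ]
76.0580995039102 [  5.4636  35.0245  96.3796  -0.      48.5959 -70.5945]
166.0580995039102 [   5.4636   35.0245   96.3796   -0.       48.5959 -160.5945]
256.05809950391017 [  5.4636  35.0245  96.3796  -0.      48.5959 109.4055]
346.05809950391017 [ 5.4636 35.0245 96.3796 -0.     48.5959 19.4055]
```

Posts, boss and plate agree. The hub is at (0.5445, 0.1118), and I'll close along the axis at 256°, staying just above the post tops.

```bash
python3 - <<'E'
from h import *
R=down(np.radians(256.06)); x,y=.5445,.1118
arm.move_to([x,y,.13],R)
arm.move_l([x,y,.0525],feed=.06); print(arm.current_force(),arm.current_ee_pos())
arm.grip(0.02); print(arm.current_width(),arm.current_grasp_force(),arm.current_force())
arm.move_l([x,y,.0605],feed=.015); print(arm.current_width(),arm.current_grasp_force(),arm.current_force(),arm.current_t())
cv2.imwrite("pics/w2.png",arm.snapshot("wrist")[:,:,::-1])
E
```

```text
[ 0.6866 -0.0378 -0.2262] [0.5447 0.1118 0.0528]
0.02936434584299512 30.000050961971283 [-0.3198 -1.8254  0.3524]
0.02931824009628281 29.998825192451477 [-0.7542  0.1309 -6.7349] 6.5833
```

View pics/w2.png

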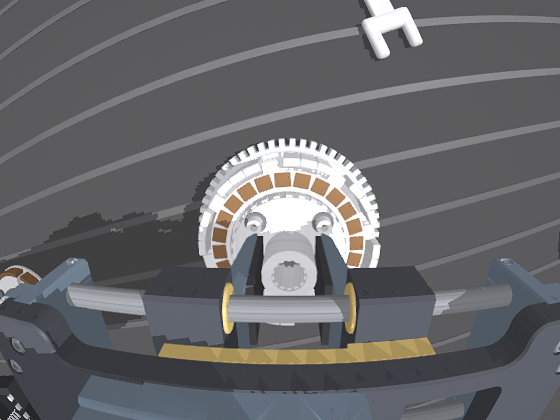

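The wrist view shows the boss at (290,265) gripped squarely between the pads, with the posts clear. The width is 29.3 mm and the load about 6.7 N, which fits hub plus plates. I'll continue the lift.

```bash
python3 - <<'E'
from h import *
x,y=.5445,.1118
for z,f in ((.085,.025),(.1,.03),(.19,.05)):
    arm.move_l([x,y,z],feed=f); print(arm.current_width(),arm.current_force(),arm.current_torque(),arm.current_t())
arm.sleep(3.5)
for n in ("scene","side"): cv2.imwrite(f"pics/{n}3.png",arm.snapshot(n)[:,:,::-1])
a=cv2.imread("pics/scene3.png")[120:260,250:390];b=cv2.imread("pics/side3.png")[160:300,200:340]
cv2.imwrite("pics/c3.png",cv2.resize(np.hstack([a,b]),(800,400),interpolation=cv2.INTER_CUBIC))
print(arm.current_ee_pos(),arm.current_t(),arm.current_force(),arm.current_grasp_force())
E
```

```text
0.0294217728109215 [-0.3376  0.4915 -6.1195] [ 0.0252 -0.0395 -0.0365] 7.7667
0.02895163313415907 [ 0.4691  0.1528 -5.8193] [ 0.0194  0.0453 -0.008 ] 8.4167
0.028843779408196143 [-0.4675 -0.2382 -6.5138] [ 0.0464 -0.0263 -0.044 ] 10.3667
[0.5445 0.1118 0.19  ] 13.9667 [-0.2178 -0.1439 -6.2829] 29.998811781406403
```

View pics/c3.png

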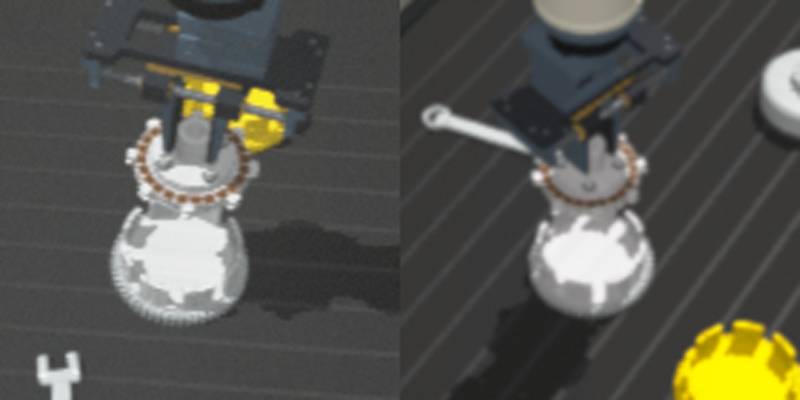

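Both views show the hub held level with its plates over the empty basket, which is still flat on the bench. The force is steady, so I'm handing in.

```bash
python3 -c "
from rig import arm
print(arm.sign_off())"
```

```text
the job is handed in; nothing more can be done
None
```

I lifted the clutch centre with its plates straight out and held it level about 10.7 cm above the basket at 30 N grip for over 3 s, then handed the job in still holding it; sign-off returned no verdict.

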